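# Clear a failed plaster print through the self-closing flap of the scrap hopper

## Task

A failed plaster print, a small column base with a snapped-off shaft, lies on the infeed shelf of the dust-tight scrap hopper on the bench. Without picking it up, press the hopper's self-closing flap well down with the fingertips, then go behind the print and push it along the shelf and into the mouth before the flap swings back up. Finish with the print inside the hopper and the flap swung shut again, and leave the other things on the bench as they stand.

Things in the scene. Friction and masses are not known exactly. Their poses are not given: they have to be found in the camera images.
- hopper: Scrap hopper, fixed: grey sheet-metal box 365 mm long (x -190 to 175), 180 wide (y +-90), level steel deck on top at z 200. Origin: bench level, under the middle of the mouth's near edge; x runs from infeed shelf to mouth (away from the robot), y left, z up. Deck from x -190 to 0 is the infeed shelf, with upturned edges 12 mm high along y +-88. Hollow inside down to a floor at z 14.
- mouth (a point): Centre of the hopper's mouth at deck height (hopper x 56, z 200): an opening 112 mm long (hopper x 0 to 112) and 124 mm wide (y +-62) in the 4 mm deck, closed by the flap, nothing above it; level rear deck beyond. Axes as the hopper.
- flap_hinge (a point): Middle of the flap's hinge line (along y) at the mouth's far edge: hopper x 115, z 196. Outside each side wall a round counterweight, 42 mm across, sits on an arm 60 mm behind the hinge (hopper y +-101 to +-114) and swings up to 75 mm above the deck as the flap goes down.
- flap_edge (a point): Middle of the flap's free (near) edge, on its upper face, 111 mm from the hinge. Shut, the flap's top is 2 mm below the deck. A vertical finger whose far side is 29 mm short of the hinge and whose tip is 57 mm below the deck holds the flap at about 1.07 rad.
- flap (a joint): Flap angle, rad: 0 shut (level), grows as its near edge swings down, stop at 1.35. Counterweights shut it; a damper slows it both ways: let go at 1.07 it takes about 6 s to rise to 0.75, then 10 s to shut. The print drops through above about 0.7; its own weight does not open the flap. Pressing at 40 mm/s takes about 5 N at the near edge, 10 N halfway to the hinge.
- failed_base: The failed print, white plaster, 85 g, loose on the infeed shelf: square plinth 56 x 56 x 14 mm, on it a round moulding 48 mm across, 8 high, and a snapped shaft 34 mm across; 36 high in all. Origin: centre of the underside; x, y along the plinth's sides, z up. Pushed along the shelf, it tips into the mouth once its middle is past the mouth's near edge.
- column: Bystander: white fluted column model, 52 mm square foot, 176 mm high, standing on the bench beside the hopper. Origin: centre of the underside.
- good_base: Bystander: finished column base, white plaster, 72 mm square plinth, 64 mm high, on the bench beside the hopper. Origin: centre of the underside.
- bottle: Bystander: white bottle with cap, 58 mm across, 160 mm high, standing on the bench beside the hopper. Origin: centre of the underside.
- brush: Bystander: brush lying on the bench beside the hopper, 150 mm long along its x. Origin: centre of the underside.
There are look-alikes about, which are no part of the job. What is shaped like the failed_base but green or purple is not meant.

How it is judged:
By the outcome, as a careful person would: the job done as asked, in the order asked, and still so for the second after the job is handed in, with the robot touching nothing.
It also fails if it takes over 67 s, if anything falls off the work surface, if the arm or the gripper's body presses on something with over 40 N, if the wrist force passes 120 N, or if a joint passes its speed limit or range.

## Robot

A 6-joint arm with a two-finger parallel gripper is mounted at the origin on the work surface. World frame = base frame: x ahead of the robot, y to its left, z up, the work surface at z = 0. Lengths are in m, angles in rad, forces in N, time in s.
With the tool pointing down it reaches from about 0.375 to 0.9 m from the base axis. Payload 3.1 kg.
Tool frame: the origin (TCP) lies between the finger pads; the fingertips stand 17 mm ahead of it and the grasp point (between the pads) lies 2 mm behind it (manip.tip_extent is the distance from the TCP to the fingertips, in m); z points along the fingers, y is the direction in which the jaws open and shut (so a half turn about z gives the same grasp; the last joint's range is limited). The gripper opens to 85 mm and grips with 20 to 120 N. Pads are 22 mm wide; open, the fingers measure 114 mm over their backs; the gripper's body (76 mm by 85 mm) begins 54 mm behind the grasp point. The pads swing forward as they close: fully open they stand 13 mm farther back than shut.
Start: joints at [-1.409, 0.527, 1.433, -0, 1.181, -0.178], TCP at [0.208, -0.589, 0.248] pointing down, gripper open.
Joint ranges: [-3.08, 3.08], [-0.75, 2.2], [0.22, 2.44], [-1.43, 4.57], [0, 2.65], [-2.85, 2.85]. Speed limits (rad/s): [2.79, 2.79, 3.14, 3.14, 3.14, 3.14].

## Interface

Orientations are given as a 3x3 rotation matrix whose columns are the frame's x, y, z axes.
In Python, from station import manip gives the robot as it stands.
- The arm moves only by the tool move_arm, never from a script. Its argument "motion" is text: rows parted by semicolons, each of 4 numbers parted by spaces: the shift along the tool's x, y, z in cm, then the turn about the tool's z in degrees. A call has 1 to 8 rows; each row shifts and turns the commanded pose from where the row before left it, along the tool's axes as they then stand; what a row does not reach is not made up. A row lasts 1/12 s, in which the tool goes at most 41.7 mm and 7.16 degrees, less where a joint would pass 70% of its speed; a pose out of reach is approached as far as the arm can. A call is refused whole if a number of a shift passes 4.17 or a number of a turn 7.16, either way. A call with a gripper value outside its range is refused whole. "grip" is the gripper command: -1 is shut, 1 is fully open, values between are in proportion, set as the call begins (left out, the last holds). The fingers move at their own pace and stop on an object; the grip force is fixed at half the most. Time passes only in rows, so rows that do not move let the fingers close. It gives the time, the measured TCP pose, the force and the opening at its end, in the units of the state.
- manip.get_state(): the state, without advancing time (a new reading comes with each control period).
- manip.get_image(name): name is "side" or "top" or "wrist"; returns a dict with "color" (420x560x3 uint8, red, green, blue), "vertical_fov" (degrees; the focal length in pixels is half the picture's height over the tangent of half this angle, whatever the lens; pixels are square), "cx", "cy" (the principal point, pixels), "position" and "rotation" of the camera in the world. Camera axes: x right, y up, looking along -z (the intrinsics and any distortion apply to the point x, -y, -z); pixel columns grow to the right and rows downward; lengths in m; the calibration is good to about 2 mm. A picture is of the moment at which its call begins. There is no depth.
- manip.hand_in(): hands the job in, once; it reports no verdict.
Trained networks look in a picture, given as the dict that the camera call returned (one of the last four; its "shot" number tells which), for a name from the list of things; names that differ only in an ending like _2 or _b are one class to them, and where a whole thing is asked for, a point or a joint stands for the part that bears it (a point fixed in the world has none). Each returns a list of dicts, best first, with "conf" (0 to 1); they miss things now and then, are a little off and sometimes report something else, mostly with a low value. They report only what shows in the picture. A call takes as long as a camera call. They do not tell look-alikes from the thing itself.
- manip.regions_of(name, picture): "pixels" (420x560 bool, what is visible of it).
- manip.pinpoint(name, picture): "point" ([x, y, z] in m, in world coordinates, good to about 4 mm: a listed point, or the origin of a listed thing).
The state is a dict: "time": time; "joint_positions": joint angles; "qd": joint speeds; "tau": joint torques, N m; "position": TCP position; "tcp_rot": TCP orientation; "wrist_force": force on the tool from outside, world axes, zero at the start; "torque": the same for the moment, N m; "opening": finger opening in m.
Only numpy, scipy, OpenCV 4.12 (cv2) and the standard library are available. Lean on these libraries where they do the work, as an engineer would, in place of code of your own. Each camera call takes 0.05 s, during which the arm holds its last target.

## Working session

There is one attempt and no reset: what is moved stays moved. The work goes in short steps, Python scripts to look and compute and a tool call to move; the robot and the scene stay as the last step left them, time stands still between calls to the robot, and variables do not carry over. Pictures are saved under pics/ and viewed, and the job is handed in when it is done.

Besides the shell and the picture viewer there is one more tool, called after "Emit:" by a JSON object that holds its "op" and its "data", one argument or row to a line. move_arm: Moves the arm, as the interface text tells. Its arguments: {"type":"object","properties":{"motion":{"type":"string"},"grip":{"type":"number"}},"required":["motion"]}

```bash
ls; mkdir -p pics; cat > h.py <<'E'
import numpy as np,cv2
from station import manip
def shot(n,f):
    p=manip.get_image(n); cv2.imwrite('pics/'+f+'.png',cv2.cvtColor(p['color'],cv2.COLOR_RGB2BGR)); return p
E
python3 - <<'E'
from h import *
np.set_printoptions(precision=4,suppress=True)
s=manip.get_state(); print(s['time'],s['position'],s['tcp_rot'].tolist() if hasattr(s['tcp_rot'],'tolist') else s['tcp_rot'],s['opening'])
for n in ['side','top']:
    p=shot(n,n+'0'); print(n,p['position'],{k:v for k,v in p.items() if k not in('color','position','rotation')})
    for t in ['hopper','mouth','flap_hinge','flap_edge','failed_base','column','good_base','bottle','brush']:
        print(t,[(np.round(d['point'],4).tolist(),round(d['conf'],2)) for d in manip.pinpoint(t,p)])
E
```

```text
pics
0.0 [ 0.2082 -0.5886  0.2473] [[0.9428271218926308, 0.33328198214571614, -0.0003722911240737319], [0.33328200301132843, -0.9428248209424711, 0.002112695802567596], [0.00035311813235737455, -0.002115984834504016, -0.999997698955235]] 0.0854534387711008
side [1.2052 0.4359 1.4496] {'vertical_fov': 42.15829086974982, 'cx': 280.8941981758684, 'cy': 196.27018251260955, 'shot': 1}
hopper [([0.5707, -0.0266, 0.0016], 0.7)]
mouth [([0.6259, -0.0126, 0.2027], 0.82)]
flap_hinge [([0.6817, 0.0084, 0.1981], 0.71)]
flap_edge [([0.5854, -0.0246, 0.2017], 0.67)]
failed_base [([0.4283, -0.2691, 0.0037], 0.76), ([0.5131, -0.0782, 0.1968], 0.64), ([0.2887, -0.2426, 0.0007], 0.61)]
column [([0.569, -0.25, -0.0026], 0.96)]
good_base [([0.4543, 0.1476, 0.0011], 0.72)]
bottle [([0.5916, 0.211, -0.001], 0.77), ([0.5819, -0.0278, 0.1993], 0.26), ([0.5715, -0.0266, 0.0019], 0.25)]
brush [([0.6254, -0.012, 0.2015], 0.56), ([0.7194, -0.1851, 0.0067], 0.55)]
top [0.3656 0.0628 1.0517] {'vertical_fov': 51.123416462477685, 'cx': 278.82482623177395, 'cy': 210.72342497770947, 'shot': 2}
hopper []
mouth [([0.6266, -0.0102, 0.2038], 0.95)]
flap_hinge [([0.6826, 0.0069, 0.1922], 0.77)]
flap_edge [([0.5788, -0.0299, 0.1961], 0.77)]
failed_base [([0.2921, -0.246, -0.0011], 0.6), ([0.7127, -0.1844, -0.0004], 0.29)]
column [([0.5653, -0.2518, 0.0054], 0.8)]
good_base [([0.4559, 0.1445, 0.0023], 0.94)]
bottle [([0.5914, 0.2193, 0.0005], 0.93)]
brush [([0.7167, -0.185, 0.0002], 0.98), ([0.5895, 0.2186, 0.0018], 0.17)]
```

View pics/side0.png

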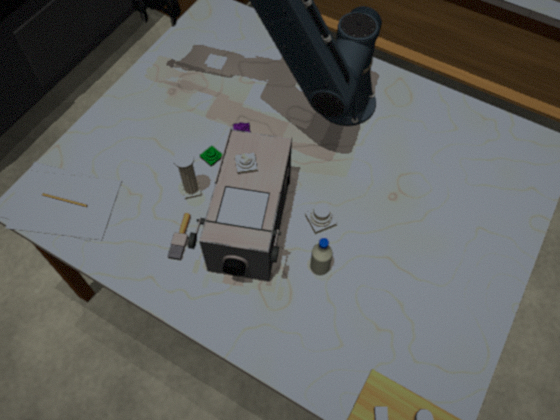

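View pics/top0.png

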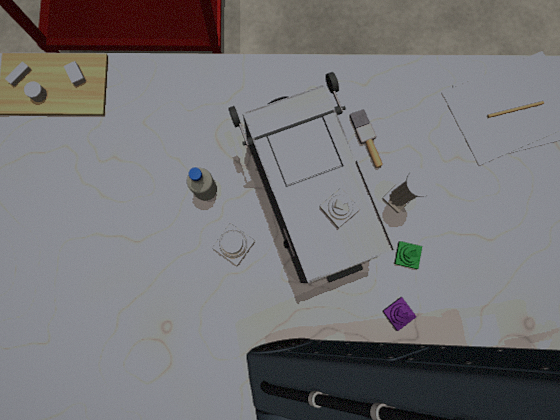

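The white print sits on the shelf at side (245,162) and top (340,208). Its look-alikes are green at side (210,155) / top (408,255) and purple at side (242,127) / top (399,314). Only the white one fits, being white and on the infeed shelf. I'll confirm that in a crop and overlay the hopper outline.

```bash
cat >> h.py <<'E'
def proj(p,X):
    X=np.atleast_2d(X); R=np.array(p['rotation']); c=(X-np.array(p['position']))@R
    f=210/np.tan(np.radians(p['vertical_fov'])/2)
    return np.c_[p['cx']+f*c[:,0]/-c[:,2], p['cy']-f*c[:,1]/-c[:,2]]
def ray(p,uv,z):
    f=210/np.tan(np.radians(p['vertical_fov'])/2)
    d=np.array(p['rotation'])@np.array([(uv[0]-p['cx'])/f,-(uv[1]-p['cy'])/f,-1]); o=np.array(p['position'])
    return o+d*(z-o[2])/d[2]
def hop(P,H):
    x,y,a=H; P=np.atleast_2d(np.array(P,float)); c,s=np.cos(a),np.sin(a)
    return np.c_[x+c*P[:,0]-s*P[:,1], y+s*P[:,0]+c*P[:,1],P[:,2]]
E
python3 - <<'E'
from h import *
H=(0.5735,-0.0275,0.3)
for n,(x0,y0,x1,y1) in dict(top=(225,65,425,305),side=(190,115,310,285)).items():
    p=manip.get_image(n); im=cv2.cvtColor(p['color'],cv2.COLOR_RGB2BGR); k=3 if n=='top' else 4
    k=2.5 if n=='top' else 3.5
    c=cv2.resize(im[y0:y1,x0:x1],None,fx=k,fy=k,interpolation=cv2.INTER_CUBIC)
    c0=c.copy()
    for P in ([[-190,-90],[175,-90],[175,90],[-190,90]],[[0,-62],[112,-62],[112,62],[0,62]]):
        Q=hop([[a/1000,b/1000,.2] for a,b in P],H); q=(proj(p,Q)-[x0,y0]+.5)*k
        cv2.polylines(c,[q.astype(int)],True,(0,0,255),1)
    cv2.imwrite(f'pics/{n}1.png',np.hstack([c0,c])[:600,:] if n=='side' else c)
    for d in manip.regions_of('failed_base',p)[:4]:
        v,u=np.nonzero(d['pixels']); print(n,d['conf'],u.mean(),v.mean(),u.min(),u.max(),v.min(),v.max())
E
```

```text
top 0.88 338.92452830188677 207.51533018867926 320 358 188 226
top 0.73 399.0 313.42255892255895 383 415 298 329
side 0.74 320.29159802306424 257.3970345963756 310 331 239 274
side 0.66 244.93243243243242 163.24864864864864 235 255 154 173
side 0.66 240.43262411347519 127.0354609929078 232 249 122 131
side 0.61 210.56842105263158 155.65964912280702 199 221 146 165
```

View pics/top1.png

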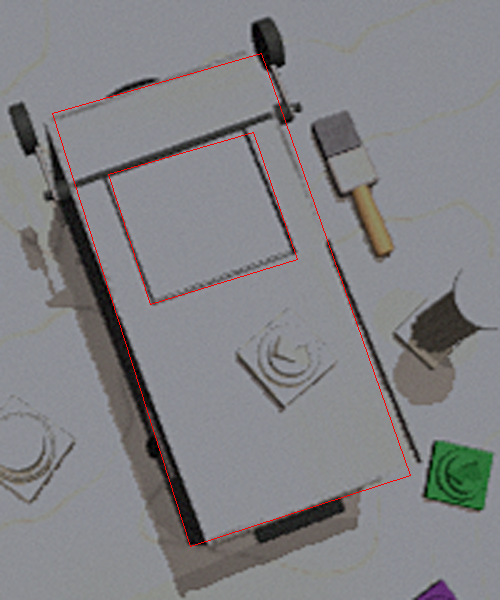

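View pics/side1.png

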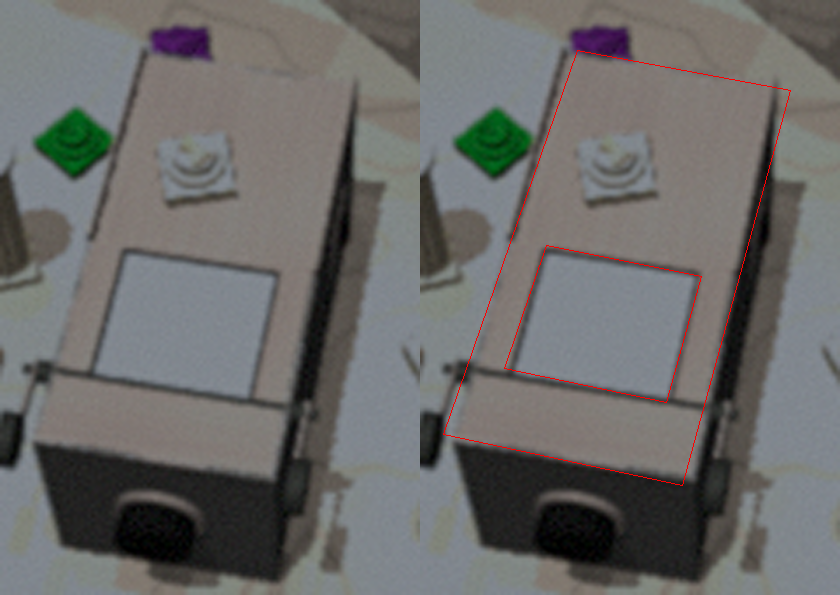

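```bash
python3 - <<'E'
from h import *
from scipy.optimize import least_squares
np.set_printoptions(precision=4,suppress=True)
M=np.array([[0,-62,200],[0,62,200],[112,62,200],[112,-62,200]])/1000
T=np.array([[294,254],[152,303],[107,178],[247,132]])/2.5+[225,65]-.5
S=np.array([[122,250],[278,272],[250,398],[93,373]])/3.5+[190,115]-.5
pt=manip.get_image('top'); ps=manip.get_image('side')
for nm,use in (('both',(1,1)),('top',(1,0)),('side',(0,1))):
    f=lambda h:np.r_[(proj(pt,hop(M,h))-T).ravel()*use[0],(proj(ps,hop(M,h))-S).ravel()*use[1]]
    r=least_squares(f,[.5735,-.0275,.3]); print(nm,r.x,r.fun.round(1))
    if nm=='both': H=r.x
# print base: plinth corners (z .2/.214); picks
Tc=np.array([[237,353],[282,408],[337,360]])/2.5+[225,65]-.5
for u in Tc: print('top corner',ray(pt,u,.214))
Sc=np.array([[160,140],[232,130],[237,190],[168,205]])/3.5+[190,115]-.5
for u,z in zip(Sc,(.214,.214,.207,.207)): print('side corner',ray(ps,u,z))
for p in(pt,ps):
    for d in manip.pinpoint('failed_base',p): print(d['point'],d['conf'])
E
```

```text
both [ 0.5748 -0.0284  0.344 ] [ 1.3  0.3  0.2  1.1 -0.9  0.2  0.2 -1.   0.5 -0.3  0.8  0.7  0.4  0.9
 -1.3  0.2]
top [ 0.5749 -0.0274  0.3335] [ 1.   0.5 -0.4  0.7 -1.  -0.4  0.4 -0.9  0.  -0.   0.   0.   0.   0.
 -0.   0. ]
side [ 0.5743 -0.0304  0.3641] [ 0.  -0.   0.   0.  -0.   0.  -0.  -0.  -0.1 -0.4  0.4 -0.2  0.8  0.2
 -1.1  0.3]
top corner [ 0.5132 -0.0349  0.214 ]
top corner [ 0.4701 -0.0688  0.214 ]
top corner [ 0.5076 -0.1127  0.214 ]
side corner [ 0.5025 -0.1124  0.214 ]
side corner [ 0.4651 -0.0684  0.214 ]
side corner [ 0.5083 -0.0374  0.207 ]
side corner [ 0.5477 -0.0764  0.207 ]
[0.4314, -0.2717, 0.0009] 0.83
[0.2924, -0.2473, -0.0021] 0.81
[0.5098, -0.0758, 0.198] 0.56
[0.5095, -0.0765, 0.199] 0.73
[0.4286, -0.2674, 0.0047] 0.68
[0.2886, -0.2401, 0.0039] 0.57
[0.627, -0.0118, 0.2012] 0.4
```

Emit:
{"op": "move_arm", "data": {
  "motion": "0 0 -2 0;0 0 -2 0;0 0 0 0;0 0 0 0;0 0 0 0;0 0 0 0",
  "grip": -0.3
}}

```text
time: 1.9
position: [0.2082, -0.5884, 0.2871]
tcp_rot: [[0.943, 0.333, -0.0], [0.333, -0.943, 0.002], [0.0, -0.002, -1.0]]
wrist_force: [0.1, 0.2, 0.1]
opening: 0.0297
```

```bash
python3 - <<'E'
from h import *
from scipy.optimize import least_squares
np.set_printoptions(precision=4,suppress=True)
M=np.array([[0,-62,200],[0,62,200],[112,62,200],[112,-62,200]])/1000
T=np.array([[294,254],[152,303],[107,178],[247,132]])/2.5+[225,65]-.5
S=np.array([[122,250],[278,272],[250,398],[93,373]])/3.5+[190,115]-.5
Ms=np.array([[-190,-88,212],[-190,88,212],[175,-90,200],[175,90,200]])/1000
Ss=np.array([[145,50],[356,80],[35,442],[282,478]])/3.5+[190,115]-.5
Mt=np.array([[-190,-90,200],[0,-88,212],[-190,-88,212]])/1000
Tt=np.array([[381,479],[329,241],[419,461]])/2.5+[225,65]-.5
pt=manip.get_image('top'); ps=manip.get_image('side')
f=lambda h:np.r_[(proj(pt,hop(M,h))-T).ravel(),(proj(ps,hop(M,h))-S).ravel(),(proj(ps,hop(Ms,h))-Ss).ravel(),(proj(pt,hop(Mt[1:],h))-Tt[1:]).ravel()]
r=least_squares(f,[.5735,-.0275,.3],loss='soft_l1'); print(r.x,f(r.x).round(1)); H=r.x
def inv(P):
    c,s=np.cos(H[2]),np.sin(H[2]); d=np.array(P[:2])-H[:2]; return np.array([c*d[0]+s*d[1],-s*d[0]+c*d[1]])*1000
s=manip.get_state(); print(s['time'],s['position'],inv(s['position']),s['opening'],manip.tip_extent, np.arctan2(s['tcp_rot'][1][0],s['tcp_rot'][0][0]))
for P in ((.5132,-.0349),(.4701,-.0688),(.5076,-.1127),(.5025,-.1124),(.4651,-.0684),(.5083,-.0374),(.5477,-.0764),(.5097,-.0762)): print(inv(P))
E
```

```text
[ 0.5748 -0.0279  0.3508] [ 1.   0.1 -0.   1.3 -1.5  0.5 -0.5 -1.   0.7 -0.1  1.   0.6  0.9  0.9
 -0.9  0.5  0.1 -1.6  0.2 -1.3 -0.9  0.4 -2.2  1.6  0.1 -0.7  1.2  1.3]
2.0 [ 0.2082 -0.5886  0.2871] [-536.9193 -400.601 ] 0.029974002986395073 0.017 0.3397489080404947
[-60.2308  14.5579]
[-112.3556   -2.4662]
[-92.2257 -56.5795]
[-96.912  -54.5452]
[-116.9137   -0.3724]
[-65.6915  13.894 ]
[-42.0934 -36.2706]
[-77.7104 -23.0241]
```

Emit:
{"op": "move_arm", "data": {
  "motion": "1.5 -0.9 0 -0.6;3 -1.9 0 0;3 -1.9 0 0;3 -1.9 0 0;3 -1.9 0 0;3 -1.9 0 0;3 -1.9 0 0;3 -1.9 0 0"
}}

```text
time: 2.67
position: [0.3719, -0.376, 0.288]
tcp_rot: [[0.939, 0.343, -0.0], [0.343, -0.939, 0.001], [0.0, -0.001, -1.0]]
wrist_force: [0.2, -0.5, 0.3]
opening: 0.0297
```

Emit:
{"op": "move_arm", "data": {
  "motion": "3 -1.9 0 0;3 -1.9 0 0;3 -1.9 0 0;3 -1.9 0 0;3 -1.9 0 0;3 -1.9 0 0;3 -1.9 0 0;3 -1.9 0 0"
}}

```text
time: 3.33
position: [0.5447, -0.1509, 0.288]
tcp_rot: [[0.939, 0.344, -0.001], [0.344, -0.939, 0.001], [-0.001, -0.001, -1.0]]
wrist_force: [1.0, -1.3, 0.0]
opening: 0.0299
```

Emit:
{"op": "move_arm", "data": {
  "motion": "3 -1.9 0 0;3 -1.9 0 0;3 -1.9 0 0;3 -1.9 0 0;1.5 -0.9 0 0;0 0 0 0;0 0 0 0"
}}

```text
time: 3.92
position: [0.6415, -0.0257, 0.2875]
tcp_rot: [[0.938, 0.346, -0.002], [0.346, -0.938, 0.0], [-0.002, -0.001, -1.0]]
wrist_force: [-0.9, -1.2, 0.6]
opening: 0.03
```

```bash
cat >> h.py <<'E'
H=(0.5748,-0.0281,0.349)
def inv(P):
    c,s=np.cos(H[2]),np.sin(H[2]); d=np.array(P[:2])-H[:2]; return np.round(np.array([c*d[0]+s*d[1],-s*d[0]+c*d[1]])*1000,1)
E
python3 - <<'E'
from h import *
s=manip.get_state(); print(s['time'],s['position'],inv(s['position']),s['opening'], np.arctan2(s['tcp_rot'][1][0],s['tcp_rot'][0][0]))
E
```

```text
3.9167 [ 0.64147744 -0.02573262  0.28749451] [ 63.5 -20.6] 0.030015811702329462 0.35322062372231267
```

Emit:
{"op": "move_arm", "data": {
  "motion": "0.6 0 2 0;0.5 0 2 0;0 0 0 0"
}}

```text
time: 4.17
position: [0.6493, -0.024, 0.2442]
tcp_rot: [[0.94, 0.342, -0.008], [0.342, -0.94, 0.002], [-0.007, -0.004, -1.0]]
wrist_force: [-0.7, -0.0, 0.4]
opening: 0.0297
```

```bash
python3 - <<'E'
from h import *
s=manip.get_state(); print(s['time'],s['position'],inv(s['position']))
p=manip.get_image('side'); c=cv2.cvtColor(p['color'],cv2.COLOR_RGB2BGR)[100:290,160:340]
a=cv2.resize(c,None,fx=3,fy=3,interpolation=cv2.INTER_CUBIC); cv2.imwrite('pics/side2.png',a)
E
```

```text
4.1667 [ 0.64934059 -0.02397726  0.24419294] [ 71.5 -21.6]
```

View pics/side2.png

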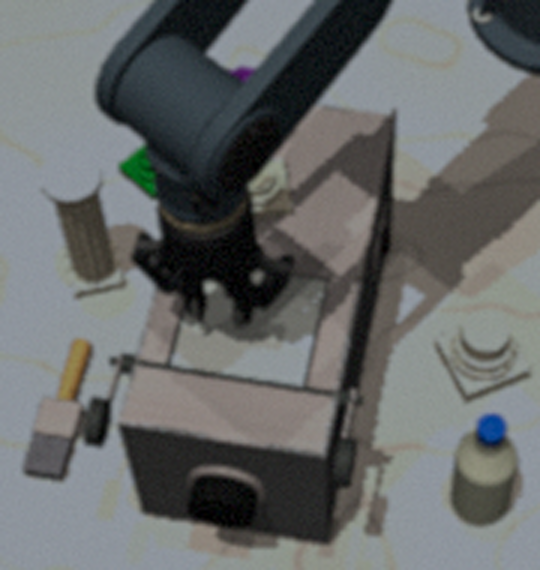

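Emit:
{"op": "move_arm", "data": {
  "motion": "0.2 -0.9 0.9 0;0.1 -0.8 0.9 0;0 0 0.4 0;0 0 0.4 0;0 0 0.4 0;0 0 0.4 0;0 0 0.4 0;0 0 0.4 0"
}}

```text
time: 4.88
position: [0.6496, -0.0069, 0.2113]
tcp_rot: [[0.939, 0.343, 0.002], [0.343, -0.939, -0.001], [0.001, 0.001, -1.0]]
wrist_force: [-10.3, 0.8, 32.0]
opening: 0.0299
```

```bash
python3 - <<'E'
from h import *
s=manip.get_state(); print(s['time'],s['position'],inv(s['position']),s['wrist_force'])
E
```

```text
4.8833 [ 0.64955002 -0.00685528  0.21129416] [77.5 -5.6] [-10.28484535   0.76883339  31.9908389 ]
```

Emit:
{"op": "move_arm", "data": {
  "motion": "-1.5 0 0 0;-1.5 0 0 0;-0.5 0 0.3 0;0 0 0.3 0;0 0 0.3 0;0 0 0.4 0;0 0 0.4 0;0 0 0.4 0"
}}

```text
time: 5.55
position: [0.6212, -0.0181, 0.1899]
tcp_rot: [[0.94, 0.342, 0.013], [0.342, -0.94, 0.001], [0.013, 0.004, -1.0]]
wrist_force: [3.6, 5.6, 16.7]
opening: 0.0299
```

Emit:
{"op": "move_arm", "data": {
  "motion": "0 0 0.4 0;0 0 0.4 0;0 0 0.4 0;0 0 0.4 0;0 0 0.3 0;0 0 0.3 0"
}}

```text
time: 6.05
position: [0.6189, -0.0194, 0.1659]
tcp_rot: [[0.939, 0.343, 0.006], [0.343, -0.939, -0.001], [0.006, 0.003, -1.0]]
wrist_force: [0.6, 0.4, 7.9]
opening: 0.0302
```

```bash
python3 - <<'E'
from h import *
s=manip.get_state(); print(s['time'],s['position'],inv(s['position']),s['wrist_force'])
E
```

```text
6.05 [ 0.61886159 -0.01935197  0.16585648] [44.4 -6.8] [0.56204348 0.38406335 7.91710564]
```

Emit:
{"op": "move_arm", "data": {
  "motion": "0.2 0 0.2 0;0.3 0 0.2 0;0.3 0 0.2 0;0.3 0 0.1 0;0.3 0 0 0;0.3 0 0 0;0.3 0 0 0;0.3 0 0 0"
}}

```text
time: 6.72
position: [0.6333, -0.0122, 0.1545]
tcp_rot: [[0.939, 0.344, -0.013], [0.344, -0.939, -0.002], [-0.013, -0.003, -1.0]]
wrist_force: [-9.2, -4.4, -0.0]
opening: 0.0298
```

Emit:
{"op": "move_arm", "data": {
  "motion": "0.3 0 0 0;0.3 0 0 0;0.2 0 0 0;0 0 0 0;0 0 0 0;0 0 0 0;0 0 0 0;0 0 0 0"
}}

```text
time: 7.38
position: [0.6451, -0.0082, 0.156]
tcp_rot: [[0.939, 0.343, -0.001], [0.343, -0.939, 0.0], [-0.001, -0.0, -1.0]]
wrist_force: [-3.2, -1.5, -0.9]
opening: 0.0296
```

```bash
python3 - <<'E'
from h import *
s=manip.get_state(); print(s['time'],s['position'],inv(s['position']),s['wrist_force'])
p=manip.get_image('side'); c=cv2.cvtColor(p['color'],cv2.COLOR_RGB2BGR)[100:290,160:340]
a=cv2.resize(c,None,fx=3,fy=3,interpolation=cv2.INTER_CUBIC); cv2.imwrite('pics/side3.png',a)
E
```

```text
7.3833 [ 0.6450823  -0.00815666  0.15599525] [72.9 -5.3] [-3.18935547 -1.51706703 -0.86324949]
```

View pics/side3.png

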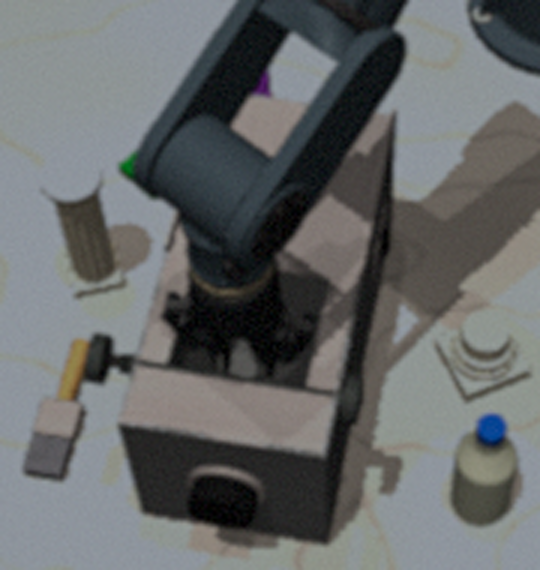

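Emit:
{"op": "move_arm", "data": {
  "motion": "0.3 0 0 0;0.3 0 0 0;0.1 0 0 0;0 0 0 0;0 0 0 0;0 0 0 0"
}}

```text
time: 7.93
position: [0.6521, -0.0057, 0.1562]
tcp_rot: [[0.939, 0.343, -0.0], [0.343, -0.939, -0.0], [-0.0, -0.0, -1.0]]
wrist_force: [-3.5, -0.8, -1.0]
opening: 0.0299
```

Emit:
{"op": "move_arm", "data": {
  "motion": "-0.5 0 -3 0;0 0 -4 0;-2 0.4 -3.4 0;-3.9 0.3 -0.8 0;-4 0.3 0 0;-4 0.3 0 0;-4 0.3 0 0;-3 0 0 0"
}}

```text
time: 8.6
position: [0.4565, -0.0953, 0.2698]
tcp_rot: [[0.939, 0.343, 0.006], [0.343, -0.939, -0.002], [0.005, 0.004, -1.0]]
wrist_force: [0.9, -0.4, 0.2]
opening: 0.0297
```

```bash
python3 - <<'E'
from h import *
s=manip.get_state(); print(s['time'],s['position'],inv(s['position']),s['wrist_force'],np.arctan2(s['tcp_rot'][1][0],s['tcp_rot'][0][0]))
E
```

```text
8.6 [ 0.45649072 -0.09526106  0.26975503] [-134.1  -22.7] [ 0.93783742 -0.37947737  0.18592759] 0.34974432846432596
```

Emit:
{"op": "move_arm", "data": {
  "motion": "-0.3 0 1.9 0;0 0 2 0;0 0 0.9 0;0 0 0 0"
}}

```text
time: 8.93
position: [0.4545, -0.0952, 0.2196]
tcp_rot: [[0.939, 0.343, 0.001], [0.343, -0.939, 0.0], [0.001, -0.0, -1.0]]
wrist_force: [0.1, 0.1, 0.0]
opening: 0.03
```

Emit:
{"op": "move_arm", "data": {
  "motion": "1 0 0 0;1.2 0 0 0;1.5 0 0 0;1.5 0 0 0;1.8 0 0 0;1.8 0 0 0;1.8 0 0 0;1.8 0 0 0"
}}

```text
time: 9.6
position: [0.5735, -0.0515, 0.2215]
tcp_rot: [[0.939, 0.344, 0.004], [0.344, -0.939, -0.001], [0.003, 0.002, -1.0]]
wrist_force: [-0.2, -0.1, 0.6]
opening: 0.0298
```

Emit:
{"op": "move_arm", "data": {
  "motion": "1.2 0 0 0;1 0 0 0;0 0 0 0;0 0 0 0"
}}

```text
time: 9.93
position: [0.5919, -0.0444, 0.2206]
tcp_rot: [[0.939, 0.344, 0.001], [0.344, -0.939, -0.0], [0.001, 0.001, -1.0]]
wrist_force: [-0.6, -0.5, -0.5]
opening: 0.0301
```

```bash
python3 - <<'E'
from h import *
s=manip.get_state(); print(s['time'],s['position'],inv(s['position']),s['wrist_force'])
for n in('side','top'):
  p=manip.get_image(n); b=cv2.cvtColor(p['color'],cv2.COLOR_RGB2BGR); c=b[100:290,160:340] if n=='side' else b[65:265,200:420]
  cv2.imwrite(f'pics/{n}4.png',cv2.resize(c,None,fx=3,fy=3,interpolation=cv2.INTER_CUBIC))
E
```

```text
9.9333 [ 0.59187628 -0.04444443  0.22059648] [ 10.5 -21.2] [-0.60441019 -0.45312325 -0.5180702 ]
```

View pics/side4.png

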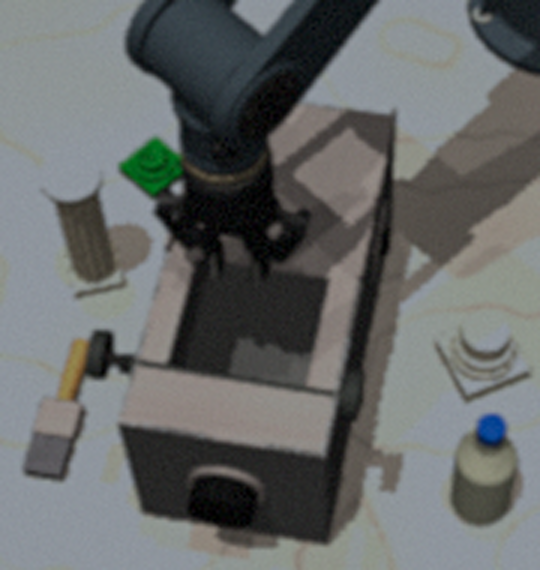

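View pics/top4.png

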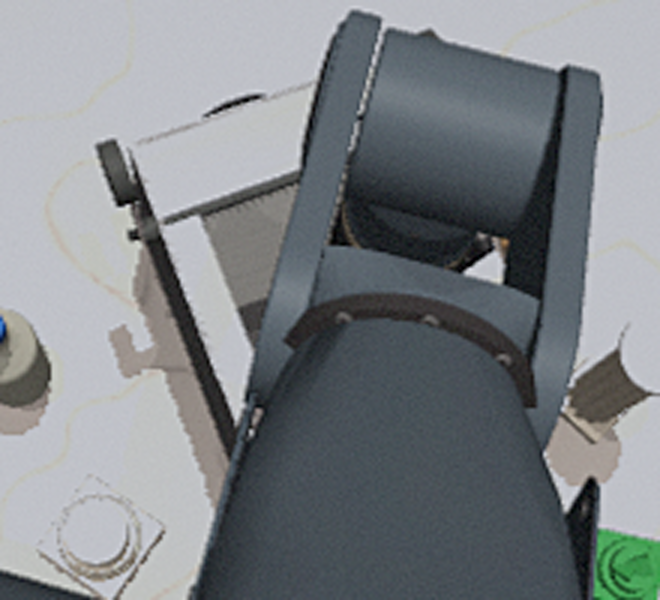

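The mouth is open, and the print shows neither on the shelf nor in the mouth. I'll lift clear and look.

Emit:
{"op": "move_arm", "data": {
  "motion": "-0.5 0 -2 0;-0.5 0 -3 0;-1 0 -3 0;-3 1.5 -0.5 0;-3 2 0 0;-3 2 0 0;-3 2 0 0;-3 2 0 0"
}}

```text
time: 10.7
position: [0.4619, -0.1935, 0.3057]
tcp_rot: [[0.939, 0.343, 0.0], [0.343, -0.939, -0.0], [0.0, 0.0, -1.0]]
wrist_force: [-0.4, -0.9, 0.3]
opening: 0.0299
```

Emit:
{"op": "move_arm", "data": {
  "motion": "-3 2 0 0;-3 2 0 0;-3 2 0 0;-3 2 0 0;-3 2 0 0;-3 2 0 0;-3 2 0 0;-3 2 0 0"
}}

```text
time: 11.37
position: [0.2913, -0.426, 0.3056]
tcp_rot: [[0.94, 0.342, -0.0], [0.342, -0.94, 0.0], [0.0, -0.0, -1.0]]
wrist_force: [-0.3, -0.5, -0.2]
opening: 0.0301
```

```bash
python3 - <<'E'
from h import *
s=manip.get_state(); print(s['time'],s['position'],inv(s['position']),s['wrist_force'])
for n in('side','top'):
  p=manip.get_image(n); b=cv2.cvtColor(p['color'],cv2.COLOR_RGB2BGR); c=b[100:290,160:340] if n=='side' else b[65:265,200:420]
  cv2.imwrite(f'pics/{n}5.png',cv2.resize(c,None,fx=3,fy=3,interpolation=cv2.INTER_CUBIC))
E
```

```text
11.3667 [ 0.291277   -0.4260026   0.30556498] [-402.5 -277. ] [-0.33622249 -0.51780619 -0.19509132]
```

View pics/side5.png

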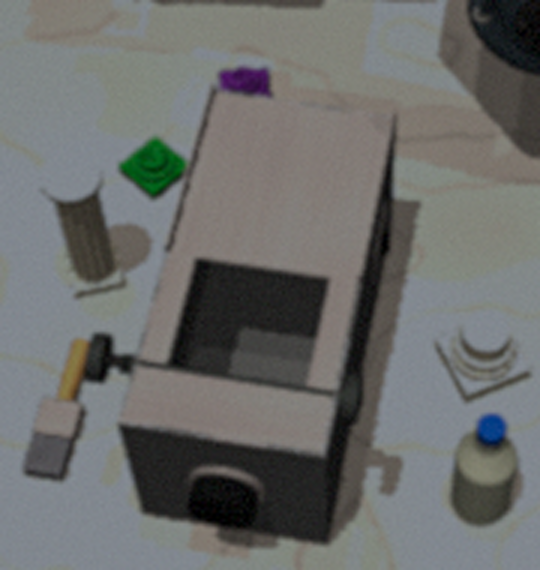

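View pics/top5.png

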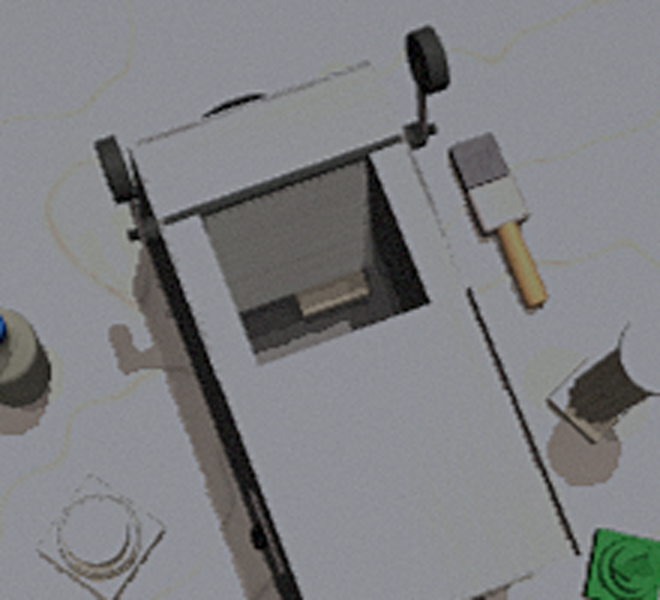

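Side and top views: the shelf is empty. The print shows inside the hopper, below the flap's free edge, at top crop (335,295). Now I wait for the flap; camera calls pass the time.

```bash
python3 - <<'E'
from h import *
while manip.get_state()['time']<27: manip.get_image('side')
s=manip.get_state(); print(s['time'],s['position'],s['wrist_force'])
for n in('side','top'):
  p=manip.get_image(n); b=cv2.cvtColor(p['color'],cv2.COLOR_RGB2BGR); c=b[100:290,160:340] if n=='side' else b[65:265,200:420]
  cv2.imwrite(f'pics/{n}6.png',cv2.resize(c,None,fx=3,fy=3,interpolation=cv2.INTER_CUBIC))
E
```

```text
Still running in the background as job /tmp/bash_jobs.1000/7ad02c902ed7 (pid 1028). You'll get a notice when it ends.
```

Edit , replacing
```

```
with
```

```

```bash
cat /tmp/bash_jobs.1000/7ad02c902ed7/std*; kill -- -$(cat /tmp/bash_jobs.1000/7ad02c902ed7/pid); sleep 5; python3 -c "
from h import *
print(manip.get_state()['time'])"
```

```text
25.9167
```

Emit:
{"op": "move_arm", "data": {
  "motion": "0 0 0 0;0 0 0 0;0 0 0 0;0 0 0 0;0 0 0 0;0 0 0 0;0 0 0 0;0 0 0 0"
}}

```text
time: 26.58
position: [0.2933, -0.4253, 0.3053]
tcp_rot: [[0.939, 0.343, -0.0], [0.343, -0.939, 0.0], [-0.0, -0.0, -1.0]]
wrist_force: [-0.3, -0.7, 0.4]
opening: 0.0298
```

```bash
python3 - <<'E'
from h import *
s=manip.get_state(); print(s['time'],s['position'],s['wrist_force'])
for n in('side','top'):
  p=manip.get_image(n); b=cv2.cvtColor(p['color'],cv2.COLOR_RGB2BGR); c=b[100:290,160:340] if n=='side' else b[65:265,200:420]
  cv2.imwrite(f'pics/{n}6.png',cv2.resize(c,None,fx=3,fy=3,interpolation=cv2.INTER_CUBIC))
E
```

```text
26.5833 [ 0.2933211  -0.42525381  0.30529388] [-0.29918526 -0.65287677  0.43608817]
```

View pics/side6.png

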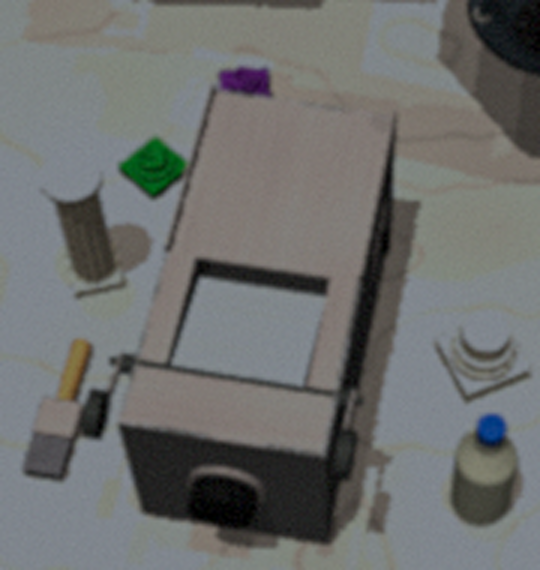

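View pics/top6.png

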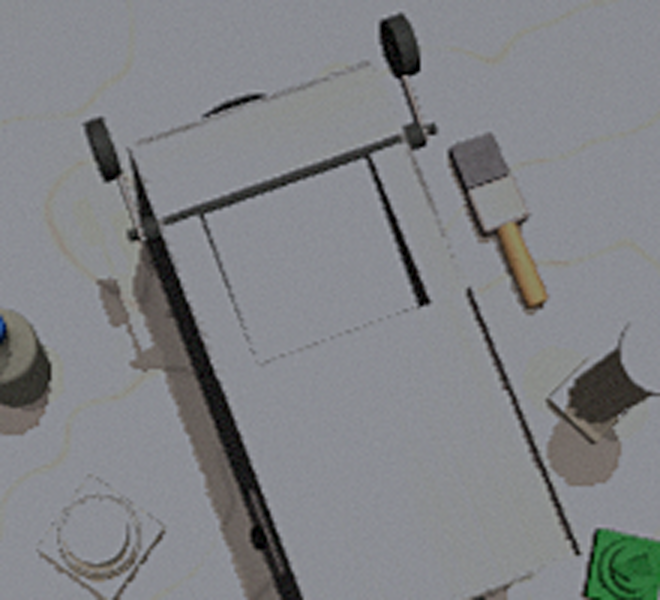

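Nearly shut: a gap still shows at the near edge. I'll wait more.

Emit:
{"op": "move_arm", "data": {
  "motion": "0 0 0 0;0 0 0 0;0 0 0 0;0 0 0 0;0 0 0 0;0 0 0 0;0 0 0 0;0 0 0 0"
}}

```text
time: 27.35
position: [0.2933, -0.4253, 0.3053]
tcp_rot: [[0.939, 0.343, -0.0], [0.343, -0.939, 0.0], [0.0, -0.0, -1.0]]
wrist_force: [0.5, -0.4, 0.5]
opening: 0.0299
```

Emit:
{"op": "move_arm", "data": {
  "motion": "0 0 0 0;0 0 0 0;0 0 0 0;0 0 0 0;0 0 0 0;0 0 0 0;0 0 0 0;0 0 0 0"
}}

```text
time: 28.02
position: [0.2933, -0.4253, 0.3053]
tcp_rot: [[0.939, 0.343, 0.0], [0.343, -0.939, -0.0], [0.0, 0.0, -1.0]]
wrist_force: [-0.5, 0.5, 0.3]
opening: 0.0299
```

Emit:
{"op": "move_arm", "data": {
  "motion": "0 0 0 0;0 0 0 0;0 0 0 0;0 0 0 0;0 0 0 0;0 0 0 0;0 0 0 0;0 0 0 0"
}}

```text
time: 28.68
position: [0.2933, -0.4252, 0.3053]
tcp_rot: [[0.939, 0.343, -0.0], [0.343, -0.939, 0.0], [0.0, -0.0, -1.0]]
wrist_force: [0.9, 0.5, -0.7]
opening: 0.0299
```

Emit:
{"op": "move_arm", "data": {
  "motion": "0 0 0 0;0 0 0 0;0 0 0 0;0 0 0 0;0 0 0 0;0 0 0 0;0 0 0 0;0 0 0 0"
}}

```text
time: 29.35
position: [0.2933, -0.4253, 0.3053]
tcp_rot: [[0.939, 0.343, 0.0], [0.343, -0.939, 0.0], [0.0, -0.0, -1.0]]
wrist_force: [0.8, -0.4, -0.4]
opening: 0.0297
```

Emit:
{"op": "move_arm", "data": {
  "motion": "0 0 0 0;0 0 0 0;0 0 0 0;0 0 0 0;0 0 0 0;0 0 0 0;0 0 0 0;0 0 0 0"
}}

```text
time: 30.02
position: [0.2933, -0.4253, 0.3053]
tcp_rot: [[0.939, 0.343, -0.0], [0.343, -0.939, -0.0], [-0.0, 0.0, -1.0]]
wrist_force: [-0.6, 0.5, 2.2]
opening: 0.0298
```

Emit:
{"op": "move_arm", "data": {
  "motion": "0 0 0 0;0 0 0 0;0 0 0 0;0 0 0 0;0 0 0 0;0 0 0 0;0 0 0 0;0 0 0 0"
}}

```text
time: 30.68
position: [0.2933, -0.4253, 0.3053]
tcp_rot: [[0.939, 0.343, 0.0], [0.343, -0.939, -0.0], [0.0, 0.0, -1.0]]
wrist_force: [-0.1, 0.8, -0.7]
opening: 0.0304
```

Emit:
{"op": "move_arm", "data": {
  "motion": "0 0 0 0;0 0 0 0;0 0 0 0;0 0 0 0;0 0 0 0;0 0 0 0;0 0 0 0;0 0 0 0"
}}

```text
time: 31.35
position: [0.2933, -0.4253, 0.3053]
tcp_rot: [[0.939, 0.343, -0.0], [0.343, -0.939, -0.0], [-0.0, 0.0, -1.0]]
wrist_force: [-0.4, -0.1, 0.6]
opening: 0.0297
```

Emit:
{"op": "move_arm", "data": {
  "motion": "0 0 0 0;0 0 0 0;0 0 0 0;0 0 0 0;0 0 0 0;0 0 0 0;0 0 0 0;0 0 0 0"
}}

```text
time: 32.02
position: [0.2933, -0.4253, 0.3053]
tcp_rot: [[0.939, 0.343, 0.0], [0.343, -0.939, -0.0], [-0.0, 0.0, -1.0]]
wrist_force: [-0.6, 0.4, 0.1]
opening: 0.03
```

```bash
python3 - <<'E'
from h import *
s=manip.get_state(); print(s['time'],s['wrist_force'])
p=manip.get_image('side'); b=cv2.cvtColor(p['color'],cv2.COLOR_RGB2BGR); c=b[100:290,160:340]
cv2.imwrite('pics/side7.png',cv2.resize(c,None,fx=3,fy=3,interpolation=cv2.INTER_CUBIC))
E
```

```text
32.0167 [-0.57930772  0.36111645  0.08760638]
```

View pics/side7.png

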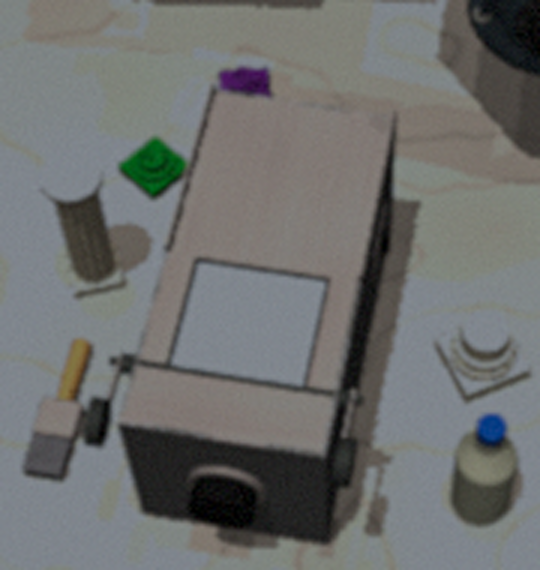

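Emit:
{"op": "move_arm", "data": {
  "motion": "0 0 0 0;0 0 0 0;0 0 0 0;0 0 0 0;0 0 0 0;0 0 0 0;0 0 0 0;0 0 0 0"
}}

```text
time: 32.73
position: [0.2933, -0.4253, 0.3053]
tcp_rot: [[0.939, 0.343, 0.0], [0.343, -0.939, 0.0], [0.0, -0.0, -1.0]]
wrist_force: [-0.3, -0.8, 0.9]
opening: 0.0299
```

Emit:
{"op": "move_arm", "data": {
  "motion": "0 0 0 0;0 0 0 0;0 0 0 0;0 0 0 0;0 0 0 0;0 0 0 0;0 0 0 0;0 0 0 0"
}}

```text
time: 33.4
position: [0.2933, -0.4253, 0.3053]
tcp_rot: [[0.939, 0.343, -0.0], [0.343, -0.939, -0.0], [-0.0, 0.0, -1.0]]
wrist_force: [-0.3, -1.2, 0.3]
opening: 0.0299
```

```bash
python3 -c "
from h import *
print(manip.hand_in(), manip.get_state()['time'])"
```

```text
the job is handed in; nothing more can be done
the job is handed in; nothing more can be done
```

The print is inside the hopper and the flap has swung shut. I handed the job in at about 33.4 s of the 67 s allowed.

- **What I did:** I pressed the flap down with the half-closed fingertips to about 1.07 rad, judged from the fingertip position because the angle isn't read out. I then lifted over the print, came down behind it and pushed it along the shelf into the open mouth. The push ended about 2 s after I let go of the flap.
- **One correction:** I first pressed too close to the hinge, which read 32 N at the wrist. I moved nearer the flap's free edge and finished the press there. The highest wrist reading I saw was about 34 N, still in that first press.
- **Last checks:**
    - After the push, the top view showed the print inside, below the flap's free edge, and the shelf empty.
    - At 26.6 s the flap still showed a small gap, so I waited. At 32 s the side view showed it level, as at the start.
    - The column, good base, bottle, brush and the green and purple look-alikes appeared unmoved.
    - The arm was well clear of everything, with only noise on the wrist force.

No check failed. The print could not be seen once the flap had closed, so the sighting through the open mouth is the last direct evidence that it is inside.

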